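# Charge the feed lane of the measuring machine

## Task

Get the sloped roller lane ready for a measuring run: push the stop pin through both eyelets at the lane's low end so that its nose comes well out of the far side, then load every sample carrier that is on the table into the lane, standing upright and lengthwise, so that they slide down and queue at rest against the pin. When all of them are in, throw the ready switch fully over to its far side, and leave the pin in and the other things on the table where they are.

Things in the scene. Friction and masses are not known exactly. Their poses are not given: they have to be found in the camera images.
- lane_bed: sloped bed of a fixed gravity roller lane. Origin: on the bed surface, mid-width, right under the axis of the two eyelets near its low end, 45 mm above the table. +y runs uphill along the lane (12 degrees steep), +x across it, away from the robot, +z square up from the bed. It spans y = -55 to +445 mm; two low-friction roller tracks with a 31 mm channel between: carriers slide down by themselves, out of the open low end if no pin is in
- load_point (a point): point on the bed surface, mid-width, 385 mm uphill of the pin axis (axes as the bed's): a good place to set a carrier's foot. The lane is 60 mm wide between aluminium guide walls 16 mm high and 6 mm thick; above y = 328 mm (bed frame) the walls carry lips that lean outwards, up to 33 mm above the bed, to ease loading
- near_hole (a point): centre of the outer mouth of the eyelet on the robot's side: a 17 mm square through hole in a black block 10 mm thick (x), 50 mm long (y) and 36 mm high above the bed, 41 mm to -x of the lane's middle, 13 mm above the bed; the hole runs along the bed's x axis, which is level
- far_hole (a point): centre of the outer mouth of the same hole in the opposite block, 41 mm to +x of the lane's middle; the pin's nose must come out here
- pin: stop pin, lying on the table: a grey grip block 60 x 26 x 26 mm and a steel rod 12 mm thick and 110 mm long along the block's +x axis, with its last 12 mm tapered to a 5 mm nose. Origin: on the rod's axis in the middle of the grip block (13 mm above the table when lying). 0.12 kg
- pin_tip (a point): the nose of the stop pin, 140 mm from the pin's origin along its +x axis
- ready (a joint): toggle of the ready switch: 0 rad leaning to the base's -x side (off), 1.0 rad fully over to its +x side (on); stays where it is left, turns easily (under 2 N at the tip)
- ready_base: grey base 70 x 50 x 25 mm of the ready switch, origin: centre of its underside. The toggle pivots about the base's y axis 22 mm above the table; its arm is 80 mm long and ends in a black ball of radius 13 mm, which swings from 38 mm on the -x side to 38 mm on the +x side, 92 mm above the table at either end, 102 mm in the middle
- carrier0: sample carrier (all alike): black foot 52 (x) x 66 (y) mm, its top 22 mm up, with an aluminium block 40 (x) x 28 (y) x 34 mm on its middle, 56 mm high in all, 0.3 kg. Underneath, a rubber pad 22 mm wide stands out 2.5 mm; in the lane it hangs in the channel and the foot rides on the tracks. Origin: centre of the pad's underside; y is its long axis, to run along the lane, either way round. Best gripped by the block across its 28 mm
- carrier1: sample carrier (all alike): black foot 52 (x) x 66 (y) mm, its top 22 mm up, with an aluminium block 40 (x) x 28 (y) x 34 mm on its middle, 56 mm high in all, 0.3 kg. Underneath, a rubber pad 22 mm wide stands out 2.5 mm; in the lane it hangs in the channel and the foot rides on the tracks. Origin: centre of the pad's underside; y is its long axis, to run along the lane, either way round. Best gripped by the block across its 28 mm
- carrier2: sample carrier (all alike): black foot 52 (x) x 66 (y) mm, its top 22 mm up, with an aluminium block 40 (x) x 28 (y) x 34 mm on its middle, 56 mm high in all, 0.3 kg. Underneath, a rubber pad 22 mm wide stands out 2.5 mm; in the lane it hangs in the channel and the foot rides on the tracks. Origin: centre of the pad's underside; y is its long axis, to run along the lane, either way round. Best gripped by the block across its 28 mm
- carrier3: sample carrier (all alike): black foot 52 (x) x 66 (y) mm, its top 22 mm up, with an aluminium block 40 (x) x 28 (y) x 34 mm on its middle, 56 mm high in all, 0.3 kg. Underneath, a rubber pad 22 mm wide stands out 2.5 mm; in the lane it hangs in the channel and the foot rides on the tracks. Origin: centre of the pad's underside; y is its long axis, to run along the lane, either way round. Best gripped by the block across its 28 mm
- carrier4: sample carrier (all alike): black foot 52 (x) x 66 (y) mm, its top 22 mm up, with an aluminium block 40 (x) x 28 (y) x 34 mm on its middle, 56 mm high in all, 0.3 kg. Underneath, a rubber pad 22 mm wide stands out 2.5 mm; in the lane it hangs in the channel and the foot rides on the tracks. Origin: centre of the pad's underside; y is its long axis, to run along the lane, either way round. Best gripped by the block across its 28 mm
- ring_gauge: steel ring 36 mm across, 14 mm high: a bystander, to be left alone; origin at its underside
- gauge_block: small steel block 30 x 12 x 18 mm: a bystander, to be left alone; origin at its underside
- driver: screwdriver lying on the table: a bystander, to be left alone

How it is judged:
On the way, in this order (a step that is already met when the one before it is completed fails the run):
1. the stop pin is through both eyelets, its nose out of the far side (x of pin_tip in the frame of lane_bed between 0.048 and 0.12 m and y of pin_tip in the frame of lane_bed between -0.015 and 0.015 m and z of pin_tip in the frame of lane_bed between 0.003 and 0.025 m and y of pin in the frame of lane_bed between -0.02 and 0.02 m and z of pin in the frame of lane_bed between 0 and 0.03 m and angle between the x axis of pin and the x axis of lane_bed, either way round below 0.15 rad), for 0.2 s.
2. every carrier stands lengthwise in the lane, queued at rest behind the pin (all of step 1 and x of carrier0 in the frame of lane_bed between -0.008 and 0.008 m and y of carrier0 in the frame of lane_bed between 0.025 and 0.335 m and z of carrier0 in the frame of lane_bed between -0.008 and 0.006 m and angle between the y axis of each of carrier0, carrier1, carrier2, carrier3, carrier4 and the y axis of lane_bed, either way round below 0.15 rad and linear speed of each of carrier0, carrier1, carrier2, carrier3, carrier4 below 0.02 m/s and x of carrier1 in the frame of lane_bed between -0.008 and 0.008 m and y of carrier1 in the frame of lane_bed between 0.025 and 0.335 m and z of carrier1 in the frame of lane_bed between -0.008 and 0.006 m and x of carrier2 in the frame of lane_bed between -0.008 and 0.008 m and y of carrier2 in the frame of lane_bed between 0.025 and 0.335 m and z of carrier2 in the frame of lane_bed between -0.008 and 0.006 m and x of carrier3 in the frame of lane_bed between -0.008 and 0.008 m and y of carrier3 in the frame of lane_bed between 0.025 and 0.335 m and z of carrier3 in the frame of lane_bed between -0.008 and 0.006 m and x of carrier4 in the frame of lane_bed between -0.008 and 0.008 m and y of carrier4 in the frame of lane_bed between 0.025 and 0.335 m and z of carrier4 in the frame of lane_bed between -0.008 and 0.006 m and y of any of carrier0, carrier1, carrier2, carrier3, carrier4 in the frame of lane_bed below 0.046 m and not (contact force between the fingers and carrier0 above 0.2 N) and not (contact force between the fingers and carrier1 above 0.2 N) and not (contact force between the fingers and carrier2 above 0.2 N) and not (contact force between the fingers and carrier3 above 0.2 N) and not (contact force between the fingers and carrier4 above 0.2 N)), for 0.3 s.
3. the ready switch is thrown over (value of joint ready above 0.85 rad), for 0.2 s.
At the end, for the whole second after the job is handed in: the pin passes through both eyelets with its nose at least 7 mm beyond the far block; every carrier present stands flat on the bed (within 8 mm of mid-width, lengthwise within 0.15 rad), at rest in the queue behind the pin with the first one against it; the ready switch is past 0.85 rad (all of step 1 and x of carrier0 in the frame of lane_bed between -0.008 and 0.008 m and y of carrier0 in the frame of lane_bed between 0.025 and 0.335 m and z of carrier0 in the frame of lane_bed between -0.008 and 0.006 m and angle between the y axis of each of carrier0, carrier1, carrier2, carrier3, carrier4 and the y axis of lane_bed, either way round below 0.15 rad and linear speed of each of carrier0, carrier1, carrier2, carrier3, carrier4 below 0.02 m/s and x of carrier1 in the frame of lane_bed between -0.008 and 0.008 m and y of carrier1 in the frame of lane_bed between 0.025 and 0.335 m and z of carrier1 in the frame of lane_bed between -0.008 and 0.006 m and x of carrier2 in the frame of lane_bed between -0.008 and 0.008 m and y of carrier2 in the frame of lane_bed between 0.025 and 0.335 m and z of carrier2 in the frame of lane_bed between -0.008 and 0.006 m and x of carrier3 in the frame of lane_bed between -0.008 and 0.008 m and y of carrier3 in the frame of lane_bed between 0.025 and 0.335 m and z of carrier3 in the frame of lane_bed between -0.008 and 0.006 m and x of carrier4 in the frame of lane_bed between -0.008 and 0.008 m and y of carrier4 in the frame of lane_bed between 0.025 and 0.335 m and z of carrier4 in the frame of lane_bed between -0.008 and 0.006 m and y of any of carrier0, carrier1, carrier2, carrier3, carrier4 in the frame of lane_bed below 0.046 m and value of joint ready above 0.85 rad); the robot touches nothing.
It fails at once if a bystander (ring gauge, gauge block, screwdriver) is pushed more than 6 cm away (distance of any of ring_gauge, gauge_block, driver from where it was at the start of the episode above 0.06 m).
Of carrier0, carrier1, carrier2, carrier3, carrier4 only 3 to 5 are there at a start; the rules pass over those that are not, and their reading is None.
At some moment in a run one of carrier0, carrier1, carrier2, carrier3, carrier4 may be knocked a few centimetres aside while the robot is not near it.
Once in a run the grip may slacken for a moment while it holds something.
It also fails if it takes over 210 s, if anything falls off the work surface, if the arm or the gripper's body presses on something with over 40 N, if the wrist force passes 120 N, or if a joint passes its speed limit or range.

## Robot

A 6-joint arm with a two-finger parallel gripper is mounted at the origin on the work surface. World frame = base frame: x ahead of the robot, y to its left, z up, the work surface at z = 0. Lengths are in m, angles in rad, forces in N, time in s.
With the tool pointing down it reaches from about 0.35 to 0.975 m from the base axis. Payload 4.9 kg.
Tool frame: the origin (TCP) lies between the finger pads; the fingertips stand 14 mm ahead of it and the grasp point (between the pads) lies 5 mm behind it (manip.tcp_to_tips is the distance from the TCP to the fingertips, in m); z points along the fingers, y is the line along which they close (so a half turn about z gives the same grasp; the last joint's range is limited). The gripper opens to 85 mm and grips with 20 to 120 N. Pads are 22 mm wide; open, the fingers measure 114 mm over their backs; the gripper's body (76 mm by 85 mm) begins 54 mm behind the grasp point. The pads swing forward as they close: fully open they stand 13 mm farther back than shut.
Start: joints at [-1.251, 0.053, 1.613, -0, 1.476, -0.119], TCP at [0.266, -0.566, 0.245] pointing down, gripper open.
Joint ranges: [-3.01, 3.01], [-1.01, 2.22], [0.06, 2.58], [-1.02, 4.17], [0.09, 2.62], [-3.14, 3.14]. Speed limits (rad/s): [2.57, 2.57, 3.14, 3.14, 3.14, 3.14].

## Interface

Orientations are given as a unit quaternion [w, x, y, z].
In Python, from plant import manip gives the robot as it stands.
- The arm moves only by the tool servo_tool, never from a script. Its argument "moves" is a list that holds one entry, the list of rows, each a list of 7 numbers: the shift along the tool's x, y, z in mm, then the turn, a rotation vector about the tool's x, y, z in degrees, then the finger opening in mm, from 0 to 85.4. In form: [[[x, y, z, ax, ay, az, fingers], ...]]. A call has 1 to 12 rows; each row shifts and turns the commanded pose from where the row before left it, along the tool's axes as they then stand; what a row does not reach is not made up. A row lasts 1/8 s, in which the tool goes at most 62.5 mm and 10.7 degrees, less where a joint would pass 70% of its speed; a pose out of reach is approached as far as the arm can. A call with a gripper value outside its range is refused whole. The fingers move at their own pace and stop on an object; the grip force is fixed at half the most. Time passes only in rows, so rows that do not move let the fingers close. It gives the time, the measured TCP pose, the force, the opening and the grip force at its end, in the units of the state.
- manip.state(): the state, without advancing time (a new reading comes with each control period).
- manip.grab_frame(name): name is "side" or "top" or "wrist"; returns a dict with "image" (400x640x3 uint8, blue, green, red), "mtx" (3x3 intrinsics, pixels), "dist_coeffs" ([k1, k2, p1, p2, k3] as OpenCV has them; the pictures are not rectified), "eye" and "rotation" of the camera in the world. Camera axes: x right, y down, z forward; pixel columns grow to the right and rows downward; lengths in m; the calibration is good to about 2 mm. A picture is of the moment at which its call begins. There is no depth.
- manip.job_done(): hands the job in; it is judged then, once.
The state is a dict: "time": time; "joint_pos": joint angles; "joint_vel": joint speeds; "joint_efforts": joint torques, N m; "tool_pos": TCP position; "tool_rot": TCP orientation; "contact_force": force on the tool from outside, world axes, zero at the start; "ft_torque": the same for the moment, N m; "gripper_width": opening from 0.0 (shut) to 1.0 (fully open); "grasp_force": force on a finger pad.
Only numpy, scipy, OpenCV 4.12 (cv2) and the standard library are available. Lean on these libraries where they do the work, as an engineer would, in place of code of your own. Each camera call takes 0.05 s, during which the arm holds its last target. There are 200 camera calls.

## Working session

There is one attempt and no reset: what is moved stays moved. The work goes in short steps, Python scripts to look and compute and a tool call to move; the robot and the scene stay as the last step left them, time stands still between calls to the robot, and variables do not carry over. Pictures are saved under pics/ and viewed, at most 14 in all, crops included, and the job is handed in when it is done.

Besides the shell and the picture viewer there is one more tool, called after "Request:" as a command line: name --argument value ..., lists and objects as JSON in quotes. servo_tool: Moves the arm, as the interface text tells. Its arguments: {"type":"object","properties":{"moves":{"type":"array"}},"required":["moves"]}

```bash
ls; mkdir -p pics; python3 - <<'E'
from plant import manip
import cv2
for n in("top","side"):
    f=manip.grab_frame(n); cv2.imwrite(f"pics/{n}0.png",f["image"]); print(n,f["mtx"],f["dist_coeffs"],f["eye"],f["rotation"])
print(manip.state(), manip.tcp_to_tips)
E
```

```text
pics
top [[453.14406713   0.         318.37348523]
 [  0.         453.14406713 212.52997376]
 [  0.           0.           1.        ]] [-0.07319332  0.          0.          0.          0.        ] [ 0.32200332 -0.02398398  1.47546241] [ 0.04946084 -0.70311891  0.70752571 -0.05084081]
side [[433.40480652   0.         318.71881853]
 [  0.         433.40480652 203.04268019]
 [  0.           0.           1.        ]] [-0.02169216  0.          0.          0.          0.        ] [-0.08902948  0.66913601  0.63359871] [ 0.17182214 -0.28330761  0.82175795 -0.46360309]
{'time': 0.1, 'joint_pos': array([-1.25096004e+00,  5.33123125e-02,  1.61420023e+00,  3.92755682e-05,
        1.47599036e+00, -1.18990861e-01]), 'joint_vel': array([-0.00215119, -0.00177937, -0.00435777,  0.00011045, -0.00229205,
       -0.00074252]), 'joint_efforts': array([-1.66078986e-03, -3.94902813e+01, -3.71365535e+01, -2.29030702e-04,
        3.89813547e-03, -1.18711986e-05]), 'tool_pos': array([ 0.26538904, -0.56524698,  0.24414661]), 'tool_rot': array([-9.52274327e-04,  9.76025220e-01,  2.17655363e-01, -7.63059467e-05]), 'contact_force': array([ 0.23746347, -0.45452286, -0.24891362]), 'ft_torque': array([-0.00643741, -0.04523563,  0.0220309 ]), 'grasp_force': 0.0, 'gripper_width': 0.9999163036377678} 0.014
```

View pics/top0.png

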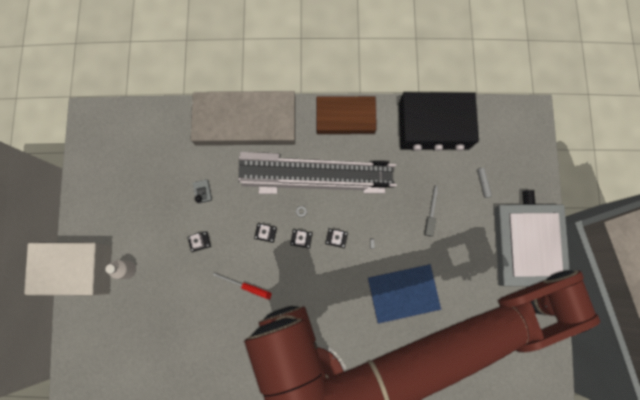

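View pics/side0.png

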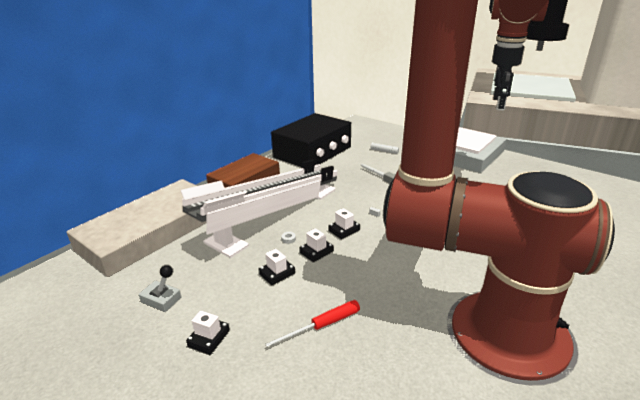

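The top view shows four carriers at about (199,241), (265,232), (301,238) and (337,238), with the pin's grip at (431,226) and its nose at (435,186). The lane runs from (240,170) at the high end to (395,175) at the low end, and the switch is at (202,190) with its ball at about (198,198). The bystanders are the ring (301,211), the block (373,243) and the red driver. The side view agrees.

```bash
cat > h.py <<'E'
import numpy as np, cv2
from scipy.spatial.transform import Rotation as R
from plant import manip
def rot(q): return R.from_quat(np.r_[q[1:],q[0]])
def ray(f,uv):
    p=cv2.undistortPoints(np.array(uv,float).reshape(-1,1,2),f["mtx"],np.array(f["dist_coeffs"])).reshape(-1,2)
    return rot(f["rotation"]).apply(np.c_[p,np.ones(len(p))])
def onplane(f,uv,z):
    d=ray(f,uv); e=np.array(f["eye"]); return e+d*((z-e[2])/d[:,2])[:,None]
def proj(f,X):
    r=rot(f["rotation"]).inv(); t=-r.apply(f["eye"])
    return cv2.projectPoints(np.array(X,float).reshape(-1,1,3),r.as_rotvec(),t,f["mtx"],np.array(f["dist_coeffs"]))[0].reshape(-1,2)
def blobs(f,mask,z,amin=15,amax=5000):
    out=[]
    for c in cv2.findContours(mask.astype(np.uint8)*255,cv2.RETR_EXTERNAL,cv2.CHAIN_APPROX_NONE)[0]:
        a=cv2.contourArea(c)
        if amin<a<amax:
            P=onplane(f,c.reshape(-1,2),z)[:,:2]
            (cx,cy),(w,h),an=cv2.minAreaRect((P*1000).astype(np.float32))
            out.append((c.reshape(-1,2).mean(0).round(1),(round(cx),round(cy)),(round(w),round(h)),round(an,1)))
    return out
def down(yaw,tilt=0):
    "tool down, tool x axis at world angle yaw (rad); tilt about tool x"
    c,s=np.cos(yaw),np.sin(yaw)
    return R.from_matrix(np.array([[c,s,0],[s,-c,0],[0,0,-1]]))*R.from_euler('x',tilt)
def go(p,r):
    "shift mm in the tool axes, turn deg from the present pose to p, r"
    s=manip.state(); q=rot(s["tool_rot"]); 
    print("pos",(np.array(s["tool_pos"])*1000).round(1),"shift",(q.inv().apply(np.array(p)-s["tool_pos"])*1000).round(1),"turn",np.degrees((q.inv()*r).as_rotvec()).round(1))
E
python3 - <<'E'
from h import *
f=manip.grab_frame("top"); im=f["image"]; g=im.max(2)
roi=np.zeros(g.shape,bool); roi[150:300,180:450]=1
for b in blobs(f,(g>200)&roi,.056): print("white",b)
for b in blobs(f,(g<45)&roi,.0): print("dark",b)
b=im[155:260,180:340]; c=cv2.resize(b,None,fx=4.9,fy=4.9,interpolation=cv2.INTER_CUBIC); cv2.imwrite("pics/t1.png",c)
for z,uv in ((.013,(431,226)),(.013,(435,186)),(.045,(382,174)),(.12,(264,170)),(.02,(203,189))): print(uv,onplane(f,[uv],z).round(3))
E
```

```text
white (array([268., 190.]), (598, 133), (45, 6), 89.6)
dark (array([205.7, 238.7]), (448, 343), (24, 14), 15.5)
dark (array([198.2, 198.2]), (583, 371), (17, 19), 45.9)
dark (array([380.5, 184.5]), (626, -235), (43, 8), 83.3)
dark (array([379.8, 163.1]), (697, -235), (40, 10), 89.8)
(431, 226) [[ 0.484 -0.395  0.013]]
(435, 186) [[ 0.617 -0.414  0.013]]
(382, 174) [[ 0.651 -0.234  0.045]]
(264, 170) [[0.649 0.139 0.12 ]]
(203, 189) [[0.61  0.351 0.02 ]]
```

View pics/t1.png

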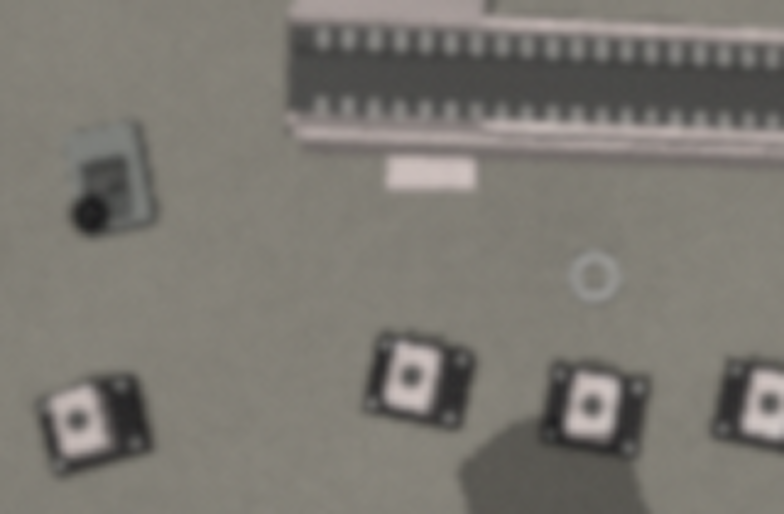

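The crop shows the switch ball at the robot-side end of its base, the ring at about (301,211) in the full image, and carriers each turned by a few degrees. The heights and sizes check out, so I'll move to the pin.

```bash
python3 - <<'E'
from h import *
go([.484,-.395,.22],down(-.14))
E
```

```text
pos [ 265.4 -565.3  244.3] shift [270.3 -61.3  24.5] turn [-0.1  0.  33.2]
```

Request:
servo_tool --moves '[[[54,-12.3,5,0,0,0,85],[54,-12.3,5,0,0,0,85],[54,-12.3,5,0,0,0,85],[54,-12.2,5,0,0,0,85],[54,-12.2,4.5,0,0,0,85],[0,0,0,0,0,8.3,85],[0,0,0,0,0,8.3,85],[0,0,0,0,0,8.3,85],[0,0,0,0,0,8.3,85],[0,0,0,0,0,0,85]]]'

```text
time: 1.4
tool_pos: [0.4838, -0.3954, 0.2204]
tool_rot: [-0.0, 0.998, -0.069, -0.0]
contact_force: [0.1, -0.1, -0.3]
gripper_width: 0.995
grasp_force: 0.0
```

```bash
python3 - <<'E'
from h import *
f=manip.grab_frame("wrist"); cv2.imwrite("pics/w1.png",f["image"])
print(f["mtx"][0,0],f["eye"],rot(f["rotation"]).as_matrix().round(2).tolist())
s=manip.state();print(s["tool_pos"],s["joint_pos"])
print(proj(f,[[.484,-.395,.026],[.617,-.414,.013]]))
E
```

```text
356.51259113007563 [ 0.54922845 -0.40417973  0.3480933 ] [[-0.14, -0.96, -0.26], [-0.99, 0.13, 0.04], [-0.0, 0.26, -0.96]]
[ 0.48377192 -0.39545348  0.22045034] [-8.04313363e-01  6.86773373e-02  1.63801288e+00 -6.09473171e-06
  1.43550213e+00  9.04721902e-01]
[[318.89681834 180.81247792]
 [319.37606724  27.18892117]]
```

View pics/w1.png

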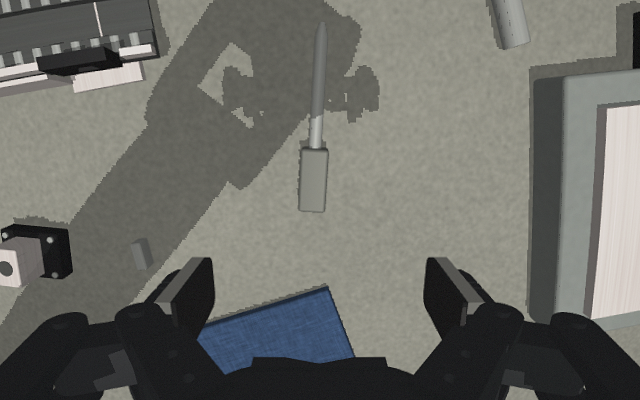

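The wrist view shows the pin. The grip block's top corners are about (302,150), (327,150), (324,211) and (299,209), and its nose is at (321,24).

```bash
python3 - <<'E'
from h import *
f=manip.grab_frame("wrist")
c=onplane(f,[(302.5,150),(327,150),(324.5,211),(299.5,209.5)],.026); print(c.round(4)[:,:2].tolist(), c.mean(0))
print([np.linalg.norm(c[i]-c[i-1]).round(4) for i in range(4)])
t=onplane(f,[(321,24)],.0125)[0]; print("tip",t,"dist",np.linalg.norm((t-c.mean(0))[:2]))
o=c.mean(0); y=np.arctan2(t[1]-o[1],t[0]-o[0]); print("yaw",y)
go([o[0],o[1],.05],down(y))
# lane low end: dark block corners seen
f=manip.grab_frame("top")
im=cv2.resize(f["image"][145:200,235:405],None,fx=4.7,fy=4.7,interpolation=cv2.INTER_CUBIC); cv2.imwrite("pics/lane.png",im)
E
```

```text
[[0.5141, -0.3843], [0.5111, -0.4062], [0.4546, -0.3963], [0.4593, -0.3732]] [ 0.48475988 -0.39000128  0.026     ]
[np.float64(0.0559), np.float64(0.0221), np.float64(0.0573), np.float64(0.0236)]
tip [ 0.6195857  -0.41575138  0.0125    ] dist 0.1372627688043012
yaw -0.188715254745467
pos [ 483.8 -395.5  220.5] shift [  0.3  -5.5 170.5] turn [-0.   0.   2.9]
```

View pics/lane.png

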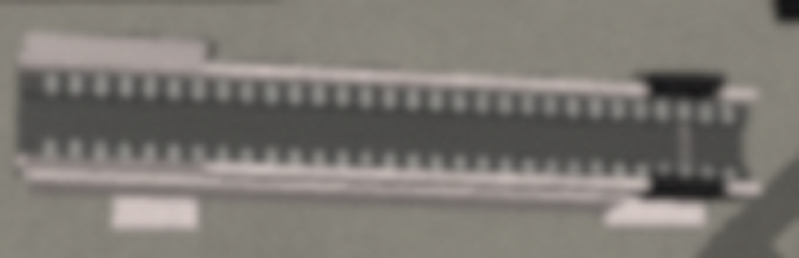

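Request:
servo_tool --moves '[[[0.3,-5.5,0,0,0,0,85],[0,0,0,0,0,2.9,85],[0,0,50,0,0,0,70],[0,0,50,0,0,0,60],[0,0,50,0,0,0,60],[0,0,35,0,0,0,60],[0,0,18,0,0,0,60],[0,0,0,0,0,0,60],[0,0,0,0,0,0,15],[0,0,0,0,0,0,15],[0,0,0,0,0,0,15],[0,0,0,0,0,0,15]]]'

```text
time: 3.05
tool_pos: [0.4863, -0.3915, 0.0204]
tool_rot: [0.001, 0.995, -0.095, 0.002]
contact_force: [0.1, 0.1, 7.2]
gripper_width: 0.288
grasp_force: 61.6
```

```bash
python3 - <<'E'
from h import *
f=manip.grab_frame("top")
u=lambda x,y:((x+.5)/4.7+234.5,(y+.5)/4.7+144.5)
n,fa=[onplane(f,[u(*p)],.080)[0] for p in((688,186),(685,85))]
print("blocks",n,fa,np.linalg.norm(n-fa))
hi=onplane(f,[u(18,68),u(18,158)],.1375); lo=onplane(f,[u(745,112),u(745,178)],.0336)
print(hi,lo,np.linalg.norm(hi[0]-hi[1]),np.linalg.norm(lo[0]-lo[1]))
d=hi.mean(0)-lo.mean(0); print("yaw of y axis-90",np.degrees(np.arctan2(d[1],d[0]))-90,np.linalg.norm(d))
E
```

```text
blocks [ 0.61029633 -0.2248413   0.08      ] [ 0.67975278 -0.22473471  0.08      ] 0.06945653117732678
[[0.67904855 0.21500646 0.1375    ]
 [0.61946247 0.2137465  0.1375    ]] [[ 0.67219783 -0.27274811  0.0336    ]
 [ 0.6253466  -0.27126203  0.0336    ]] 0.05959940503601939 0.046874793203744436
yaw of y axis-90 -0.05693252127102255 0.4973554601556409
```

Request:
servo_tool --moves '[[[0,0,-40,0,0,0,15],[0,0,-50,0,0,0,15],[0,0,-50,0,0,0,15],[0,0,0,0,0,0,15]]]'

```text
time: 3.6
tool_pos: [0.4873, -0.3925, 0.1643]
tool_rot: [0.004, 0.995, -0.095, 0.004]
contact_force: [0.4, -0.4, -1.8]
gripper_width: 0.284
grasp_force: 60.8
```

```bash
python3 - <<'E'
from h import *
go([.406,-.222,.15],down(0))
E
```

```text
pos [ 487.3 -392.5  164.3] shift [-112.4 -152.    12.3] turn [  0.4  -0.5 -11. ]
```

Request:
servo_tool --moves '[[[-28,-38,3,0,0,0,15],[-28,-38,3,0,0,0,15],[-28,-38,3,0,0,0,15],[-28,-38,3,0,0,0,15],[0,0,0,0.4,-0.5,-5.5,15],[0,0,0,0,0,-5.5,15],[0,0,0,0,0,0,15],[0,0,0,0,0,0,15]]]'

```text
time: 4.6
tool_pos: [0.4035, -0.2194, 0.145]
tool_rot: [-0.005, 1.0, -0.0, -0.004]
contact_force: [-0.3, -0.1, -1.4]
gripper_width: 0.289
grasp_force: 60.7
```

```bash
python3 - <<'E'
from h import *
f=manip.grab_frame("wrist"); cv2.imwrite("pics/w2.png",f["image"])
s=manip.state();print(s["tool_pos"],s["tool_rot"],s["joint_pos"])
E
```

```text
[ 0.40360598 -0.21950807  0.14519944] [-4.41088803e-03  9.99981191e-01 -2.47394006e-04 -4.25443279e-03] [-6.61353572e-01 -2.67921159e-01  2.07972895e+00  1.78531252e-03
  1.34191795e+00  9.09521943e-01]
```

View pics/w2.png

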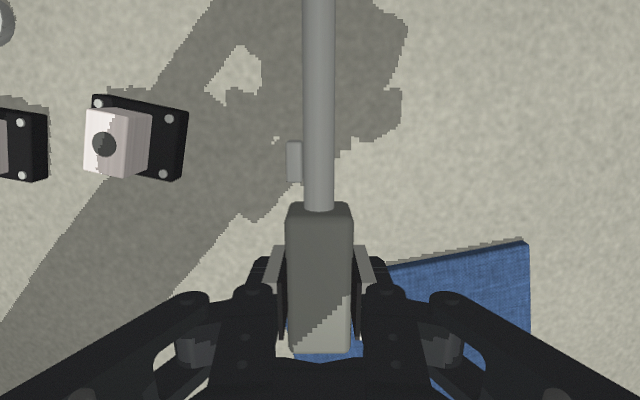

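The wrist view shows the pin held straight, with the rod axis at column 319 from row 0 to row 205. The eyelets are out of view, so I'll rise and look at the lane's low end from above.

Request:
servo_tool --moves '[[[20,0,-40,0,0,0,15],[20,0,-40,0,0,0,15],[20,0,-40,0,0,0,15],[20,0,-40,0,0,0,15],[20,0,-20,0,0,0,15],[0,0,0,0,0,0,15],[0,0,0,0,0,0,15]]]'

```text
time: 5.52
tool_pos: [0.5045, -0.2209, 0.3233]
tool_rot: [-0.005, 1.0, 0.0, -0.005]
contact_force: [-0.0, 0.7, -1.7]
gripper_width: 0.288
grasp_force: 60.7
```

```bash
python3 - <<'E'
from h import *
f=manip.grab_frame("wrist"); cv2.imwrite("pics/w3.png",f["image"])
s=manip.state();print(s["tool_pos"],s["tool_rot"],f["eye"])
E
```

```text
[ 0.50425033 -0.2207986   0.32301673] [-4.86501210e-03  9.99974286e-01  6.88240558e-05 -5.26823086e-03] [ 0.57181302 -0.2216179   0.45043597]
```

View pics/w3.png

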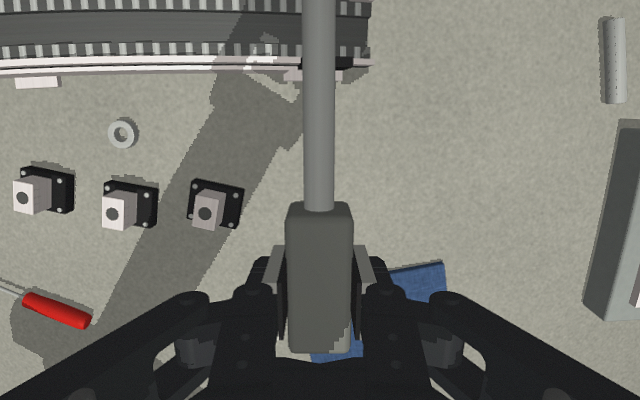

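The lane end is at the top of the frame, hidden by the rod. I'll shift forward and sideways.

Request:
servo_tool --moves '[[[35,20,0,0,0,0,15],[35,20,0,0,0,0,15],[35,20,0,0,0,0,15],[0,0,0,0,0,0,15],[0,0,0,0,0,0,15]]]'

```text
time: 6.2
tool_pos: [0.6093, -0.2806, 0.3224]
tool_rot: [-0.005, 1.0, 0.0, -0.005]
contact_force: [-0.6, 0.6, -1.8]
gripper_width: 0.289
grasp_force: 60.8
```

```bash
python3 - <<'E'
from h import *
f=manip.grab_frame("wrist"); cv2.imwrite("pics/w4.png",cv2.resize(f["image"][0:220,80:380],None,fx=2.6,fy=2.6,interpolation=cv2.INTER_CUBIC))
import pickle; pickle.dump(f,open("w4.pkl","wb"))
E
```

```text
(no output)
```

View pics/w4.png

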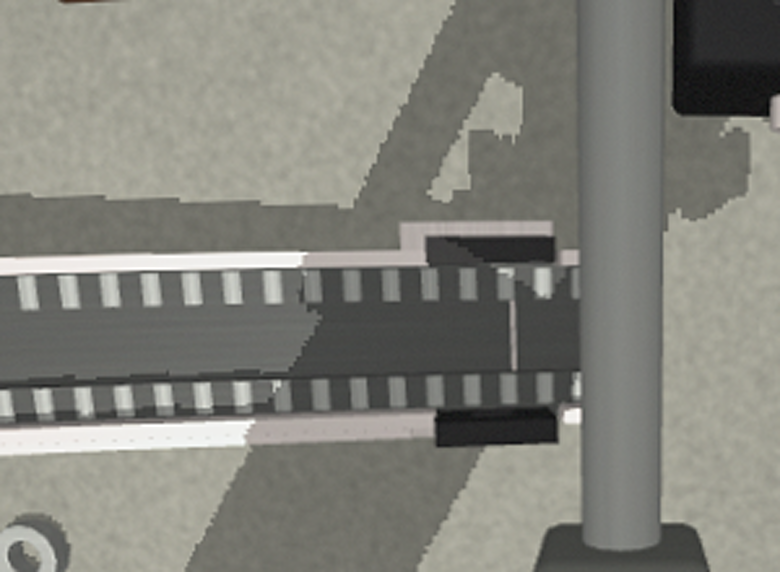

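The crop shows the near block's outer top edge at (437,446)–(557,441), the far block's outer top edge at (427,237)–(553,237), and a pale y=0 mark on the bed at (511,272)–(516,370), all in crop pixels.

```bash
python3 - <<'E'
from h import *
import pickle; f=pickle.load(open("w4.pkl","rb"))
u=lambda x,y:((x+.5)/2.6+79.5,(y+.5)/2.6-.5)
zt=.045+.036*np.cos(.2094)
A=[(437,446,.0052),(557,441,-.0052),(427,237,.0052),(553,237,-.0052)]
P=np.array([onplane(f,[u(x,y)],zt+d)[0] for x,y,d in A]); print(P.round(4))
print("lens",np.linalg.norm(P[0]-P[1]),np.linalg.norm(P[2]-P[3]),"across",np.linalg.norm(P[0]+P[1]-P[2]-P[3])/2)
o=P.mean(0); print("centre",o,"origin y",o[1]+.036*np.sin(.2094))
d=(P[2]+P[3]-P[0]-P[1]); print("yaw x axis",np.arctan2(d[1],d[0]))
print("line",onplane(f,[u(511,272),u(516,370)],.045).round(4))
# wall inner edge near-far: top edges far along
print("walls", onplane(f,[u(5,265)],.045+.016+.125*.208), onplane(f,[u(300,257)],.06))
s=manip.state(); print(s["tool_pos"]); 
# rod axis from edges (image px)
w=cv2.cvtColor(f["image"],cv2.COLOR_BGR2GRAY)
for r in (5,60,120,180): print(r, np.argsort(-np.abs(np.diff(w[r,290:345].astype(int))))[:4]+290)
# mid of the rod near mid of height: pin axis z ~ tcp-7.4mm
E
```

```text
[[ 0.6086 -0.204   0.0854]
 [ 0.6088 -0.2514  0.075 ]
 [ 0.6892 -0.2041  0.0854]
 [ 0.6892 -0.2511  0.075 ]]
lens 0.048452139053994855 0.04819404241648212 across 0.0804837972750461
centre [ 0.64895201 -0.22766112  0.08021361] origin y -0.2201776911720341
yaw x axis 0.0011798711236841774
line [[ 0.676  -0.2307  0.045 ]
 [ 0.6346 -0.2317  0.045 ]]
walls [[ 0.68216967 -0.03489534  0.087     ]] [[ 0.6828186  -0.14562347  0.06      ]]
[ 0.60925928 -0.28052961  0.32319975]
5 [338 301 335 333]
60 [333 301 303 305]
120 [334 302 303 332]
180 [302 333 334 303]
```

```bash
python3 - <<'E'
from h import *
go([.450,-.2225,.065],down(0))
E
```

```text
pos [ 609.3 -280.5  323.2] shift [-156.9  -55.8  260.1] turn [-0.5  0.5  0. ]
```

Request:
servo_tool --moves '[[[0,0,0,-0.5,0.5,0,15],[-53,-19,0,0,0,0,15],[-53,-19,0,0,0,0,15],[-53,-20,0,0,0,0,15],[0,0,50,0,0,0,15],[0,0,50,0,0,0,15],[0,0,50,0,0,0,15],[0,0,50,0,0,0,15],[0,0,38,0,0,0,15],[0,0,20,0,0,0,15],[0,0,0,0,0,0,15],[0,0,0,0,0,0,15]]]'

```text
time: 7.75
tool_pos: [0.4522, -0.2236, 0.0671]
tool_rot: [0.001, 1.0, 0.0, 0.002]
contact_force: [0.3, -0.2, -1.0]
gripper_width: 0.296
grasp_force: 60.7
```

```bash
python3 - <<'E'
from h import *
a=manip.grab_frame("side"); b=manip.grab_frame("top")
print(manip.state()["tool_pos"],manip.state()["tool_rot"])
print("pred tip side",proj(a,[.588,-.2225,.0577]),"top",proj(b,[.588,-.2225,.0577]))
print("hole side",proj(a,[.608,-.2225,.0577]),"top",proj(b,[.608,-.2225,.0577]))
A=cv2.resize(a["image"][150:215,285:355],None,fx=8,fy=8,interpolation=cv2.INTER_CUBIC)[:520,:390*2]
B=cv2.resize(b["image"][155:220,350:380+20],None,fx=4.6,fy=8,interpolation=cv2.INTER_CUBIC)
cv2.imwrite("pics/ins.png",np.hstack([A,B]))
print(A.shape,B.shape)
E
```

```text
[ 0.45257563 -0.22387875  0.06747624] [1.30158426e-03 9.99997070e-01 4.19389578e-04 1.99750687e-03]
pred tip side [[332.58686983 176.21839031]] top [[379.47992567 192.46931615]]
hole side [[327.12819568 174.35354693]] top [[379.31460413 186.30919447]]
(520, 560, 3) (520, 230, 3)
```

View pics/ins.png

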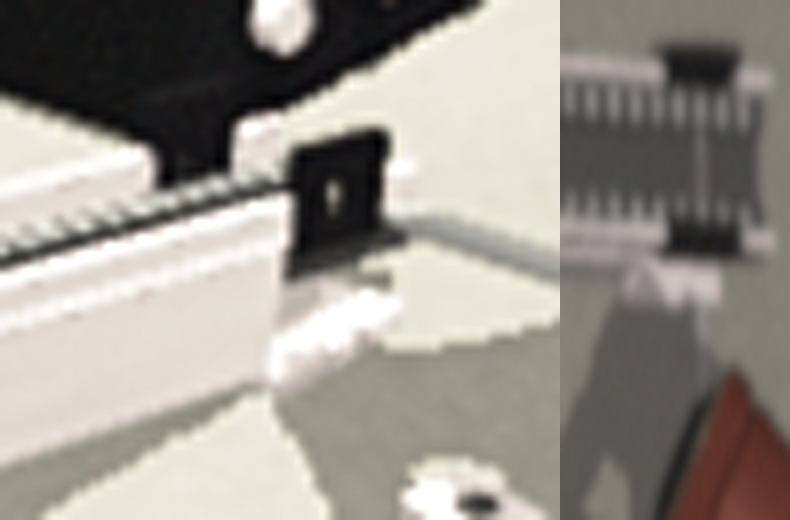

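Side view: the hole is at (326.9,174.4) against a predicted (327.1,174.4), so the lane pose holds. The nose is harder to see, so I'll zoom in.

```bash
python3 - <<'E'
from h import *
a=manip.grab_frame("side"); b=manip.grab_frame("top")
s=manip.state(); p=s["tool_pos"]+rot(s["tool_rot"]).apply([.1385,0,.0074])
print("tip pred",p,proj(a,p),proj(b,p),proj(b,p-[.03,0,0]))
A=cv2.resize(a["image"][162:192,320:350],None,fx=13,fy=13,interpolation=cv2.INTER_NEAREST)
B=cv2.resize(b["image"][178:208,365:395],None,fx=13,fy=13,interpolation=cv2.INTER_NEAREST)
cv2.imwrite("pics/ins2.png",cv2.convertScaleAbs(np.hstack([A,B]),alpha=1.3))
E
```

```text
tip pred [ 0.59091574 -0.22364844  0.06009705] [[332.0210311  175.06245737]] [[379.91713765 191.42680873]] [[380.16532686 200.72432424]]
```

View pics/ins2.png

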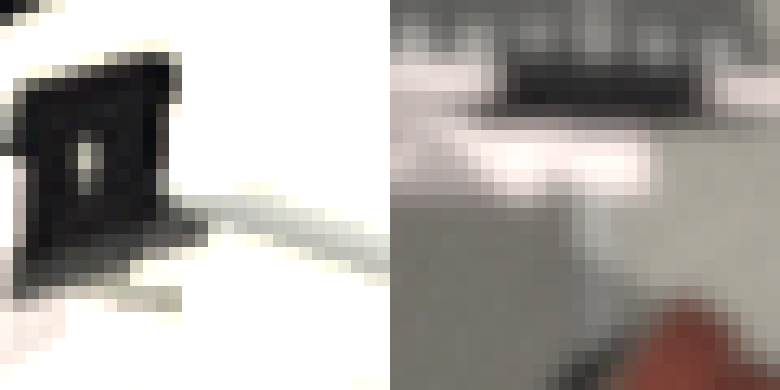

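```bash
python3 - <<'E'
from h import *
a=manip.grab_frame("side"); b=manip.grab_frame("top")
# epipolar: plane through side-image rod line, cut by top rays
for t in [(380.8,194.5),(380.0,194.5),(381.0,198)]:
    d1,d2=ray(a,[(336.2,177.9),(350,181)]); n=np.cross(d1,d2); d=ray(b,[t])[0]; e=np.array(b["eye"])
    print(t,(e+d*(n@(np.array(a["eye"])-e)/(n@d))).round(4))
d=ray(a,[(333.5,177.4)])[0]
for x in(.585,.591): print("side ray",(np.array(a["eye"])+d*((x-a["eye"][0])/d[0])).round(4))
for y in(-.2205,-.2235,-.2265): print(y,(np.array(a["eye"])+d*((y-a["eye"][1])/d[1])).round(4))
# hole ray check
d=ray(a,[(326.9,174.4)])[0]; print("hole",(np.array(a["eye"])+d*((.608-a["eye"][0])/d[0])).round(4))
f=manip.grab_frame("wrist"); g=cv2.GaussianBlur(f["image"],(3,3),0).astype(int).sum(2)
for r in (3,50,100,150,190):
    dd=np.abs(np.diff(g[r,285:355])); i=np.where(dd>40)[0]+285; print(r,i)
print(f["mtx"][0,2],f["eye"],proj(f,[.5,-.2236,.06]))
E
```

```text
(380.8, 194.5) [ 0.5823 -0.2272  0.0528]
(380.0, 194.5) [ 0.582  -0.2245  0.0544]
(381.0, 198) [ 0.5708 -0.2274  0.0539]
side ray [ 0.585  -0.2229  0.0546]
side ray [ 0.591  -0.2308  0.0495]
-0.2205 [ 0.5832 -0.2205  0.0562]
-0.2235 [ 0.5855 -0.2235  0.0542]
-0.2265 [ 0.5877 -0.2265  0.0523]
hole [ 0.608  -0.2214  0.058 ]
3 []
50 []
100 []
150 []
190 []
318.7961030593583 [ 0.51776414 -0.22286759  0.19439353] [[320.19227594 156.65225528]]
```

Triangulation puts the nose at about (0.587,-0.225,0.053) and the hole at (0.608,-0.222,0.058). The pin droops nose-down by about 2.5°, so I'll pitch up, shift slightly and start the insertion.

Request:
servo_tool --moves '[[[0,-2,0,0,2.5,0,15],[0,0,0,0,0,0,15],[8,0,0,0,0,0,15],[8,0,0,0,0,0,15],[8,0,0,0,0,0,15],[8,0,0,0,0,0,15],[0,0,0,0,0,0,15]]]'

```text
time: 8.98
tool_pos: [0.4836, -0.221, 0.0661]
tool_rot: [0.0, 1.0, 0.0, 0.022]
contact_force: [1.6, -1.2, -5.2]
gripper_width: 0.291
grasp_force: 60.1
```

Request:
servo_tool --moves '[[[8,0,1.2,0,0,0,15],[8,0,0.6,0,0,0,15],[8,0,0.4,0,0,0,15],[8,0,0.4,0,0,0,15],[0,0,0,0,0,0,15]]]'

```text
time: 9.6
tool_pos: [0.517, -0.2212, 0.066]
tool_rot: [0.0, 1.0, 0.001, 0.024]
contact_force: [2.6, -0.6, -7.0]
gripper_width: 0.289
grasp_force: 60.0
```

Request:
servo_tool --moves '[[[0,0,1.5,0,0,0,15],[0,0,0,0,0,0,15],[0,0,0,0,0,0,15]]]'

```text
time: 9.98
tool_pos: [0.5162, -0.2213, 0.065]
tool_rot: [0.001, 1.0, 0.0, 0.023]
contact_force: [0.3, 0.2, -2.2]
gripper_width: 0.292
grasp_force: 60.4
```

Force is back near the bare pin weight, so the rod is free in the near hole. I'll continue towards the far hole.

Request:
servo_tool --moves '[[[8,0,0.4,0,0,0,15],[8,0,0.4,0,0,0,15],[8,0,0.4,0,0,0,15],[8,0,0.4,0,0,0,15],[0,0,0,0,0,0,15],[0,0,0,0,0,0,15]]]'

```text
time: 10.72
tool_pos: [0.5476, -0.221, 0.0639]
tool_rot: [0.0, 1.0, 0.0, 0.022]
contact_force: [-0.2, -0.1, -1.0]
gripper_width: 0.285
grasp_force: 60.6
```

Request:
servo_tool --moves '[[[7,0,0.3,0,0,0,15],[7,0,0.3,0,0,0,15],[7,0,0.3,0,0,0,15],[5,0,0.2,0,0,0,15],[0,0,0,0,0,0,15],[0,0,0,0,0,0,15]]]'

```text
time: 11.48
tool_pos: [0.5738, -0.2212, 0.0642]
tool_rot: [0.0, 1.0, 0.0, 0.022]
contact_force: [0.6, -0.5, -0.6]
gripper_width: 0.292
grasp_force: 60.6
```

```bash
python3 - <<'E'
from h import *
b=manip.grab_frame("top");a=manip.grab_frame("side")
B=cv2.resize(b["image"][150:200,355:405],None,fx=7.8,fy=7.8,interpolation=cv2.INTER_CUBIC)
A=cv2.resize(a["image"][150:200,300:350],None,fx=7.8,fy=7.8,interpolation=cv2.INTER_CUBIC)
cv2.imwrite("pics/ins3.png",np.hstack([A,B]))
E
```

```text
(no output)
```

View pics/ins3.png

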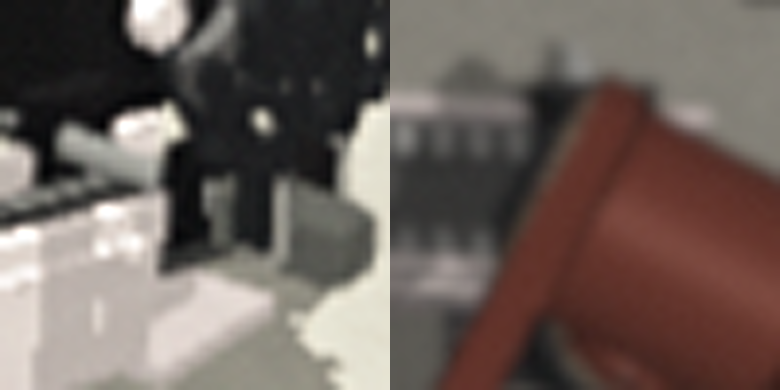

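The side crop shows the rod crossing the lane and emerging past the far wall at about full-image (308,167). In the top view the nose is beyond the far block at (379,158). I'll release and retreat upward.

Request:
servo_tool --moves '[[[0,0,0,0,0,0,50],[0,0,0,0,0,0,50],[0,0,0,0,0,0,50],[0,0,0,0,0,0,50],[0,0,-30,0,0,0,50],[0,0,-60,0,0,0,50],[-20,0,-60,0,0,0,85],[-40,0,-60,0,0,0,85],[-40,0,-20,0,0,0,85],[0,0,0,0,-2.5,0,85],[0,0,0,0,0,0,85]]]'

```text
time: 12.95
tool_pos: [0.4699, -0.221, 0.2805]
tool_rot: [0.0, 1.0, 0.001, 0.0]
contact_force: [-0.0, -0.2, 0.3]
gripper_width: 0.993
grasp_force: 0.0
```

```bash
python3 - <<'E'
from h import *
b=manip.grab_frame("top");a=manip.grab_frame("side");w=manip.grab_frame("wrist")
import pickle; pickle.dump(w,open("w5.pkl","wb"))
print(manip.state()["tool_pos"])
print("pred tip .700/.708 side",proj(a,[[.700,-.2225,.055],[.708,-.2225,.055]]),"top",proj(b,[[.700,-.2225,.055],[.708,-.2225,.055]]))
B=cv2.resize(b["image"][150:200,355:405],None,fx=7.8,fy=7.8,interpolation=cv2.INTER_CUBIC)
A=cv2.resize(a["image"][150:200,300:350],None,fx=7.8,fy=7.8,interpolation=cv2.INTER_CUBIC)
cv2.imwrite("pics/ins4.png",np.vstack([np.hstack([A,B])[::1],cv2.resize(w["image"][0:150],(780,183))]))
E
```

```text
[ 0.46979213 -0.22077755  0.27943981]
pred tip .700/.708 side [[303.21704326 166.97708559]
 [301.22302779 166.29370327]] top [[378.43148156 158.53099225]
 [378.36366753 156.12794753]]
```

View pics/ins4.png

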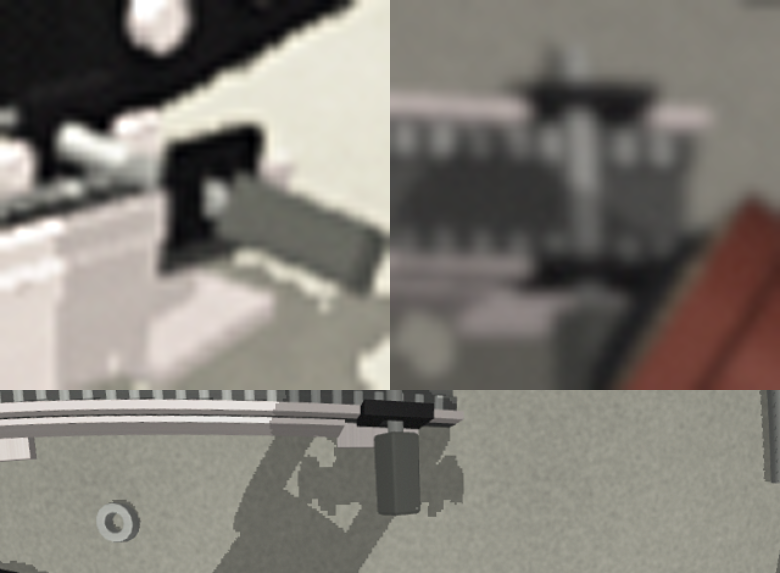

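```bash
python3 - <<'E'
from h import *
import pickle; f=pickle.load(open("w5.pkl","rb"))
print("grip front/back top edges",onplane(f,[(325.7,35.2),(326.5,102)],.0685).round(4))
f=manip.grab_frame("top"); im=f["image"].astype(int)
print(im[150:166,378:383].sum(2)//3)
# carriers: white tops in the side view-free top image
g=f["image"].max(2); s=im.max(2)-im.min(2)
roi=np.zeros(g.shape,bool); roi[205:275,185:360]=1
for b in blobs(f,(g>130)&roi&(s<25),.056,30,300): print("white",b)
for b in blobs(f,(g<60)&roi,.022,30,700): print("dark",b)
E
```

```text
grip front/back top edges [[ 0.5984 -0.226   0.0685]
 [ 0.5406 -0.2271  0.0685]]
[[125 126 127 127 126]
 [125 126 126 125 125]
 [127 127 125 124 124]
 [127 125 124 124 124]
 [126 127 126 126 127]
 [130 130 128 126 128]
 [132 134 129 126 127]
 [133 136 130 126 126]
 [131 137 129 124 124]
 [120 126 119 113 112]
 [ 87  93  89  85  84]
 [ 52  56  55  51  52]
 [ 41  39  39  33  35]
 [ 59  60  51  38  30]
 [ 92  95  80  54  32]
 [114 123 108  75  46]]
white (array([342.3, 263.5]), (364, -103), (19, 90), 55.6)
white (array([300.4, 237.5]), (446, 30), (29, 41), 78.6)
dark (array([205.2, 239.8]), (445, 338), (47, 20), 14.6)
dark (array([335.5, 240.1]), (445, -84), (63, 47), 75.6)
```

```bash
cat >> h.py <<'E'
def carriers(near=None,h=.039):
    "feet seen by the wrist camera; prints pose and the moves to the one nearest to near"
    f=manip.grab_frame("wrist"); g=f["image"].max(2); m=(g<58).astype(np.uint8); m[250:]=0
    m=cv2.morphologyEx(m,cv2.MORPH_CLOSE,np.ones((9,9))); best=None
    for c in cv2.findContours(m*255,cv2.RETR_EXTERNAL,cv2.CHAIN_APPROX_NONE)[0]:
        if cv2.contourArea(c)<900: continue
        P=onplane(f,c.reshape(-1,2),.022)[:,:2]*1000
        (cx,cy),(w,k),an=cv2.minAreaRect(P.astype(np.float32))
        a=an if w>k else an+90      # long axis
        a=(a+90)%180-90             # -90..90, long axis direction
        yaw=(a-90) if a>0 else a+90 # carrier x axis angle
        print("foot",c.reshape(-1,2).mean(0).round(),"c",round(cx,1),round(cy,1),"size",round(w,1),round(k,1),"yaw",round(yaw,1))
        if near is not None:
            d=np.hypot(cx-near[0]*1000,cy-near[1]*1000)
            if best is None or d<best[0]: best=(d,cx,cy,yaw)
    if best: go([best[1]/1000,best[2]/1000,h],down(np.radians(best[3])))
    return f
E
python3 - <<'E'
from h import *
go([.38,-.085,.27],down(0))
E
```

```text
pos [ 469.8 -220.8  279.5] shift [ -89.6 -135.9    9.7] turn [-0.1  0.1  0.1]
```

Request:
servo_tool --moves '[[[-30,-45,3,0,0,0,85],[-30,-45,3,0,0,0,85],[-30,-46,3,0,0,0,85],[0,0,0,0,0,0,85],[0,0,0,0,0,0,85]]]'

```text
time: 13.78
tool_pos: [0.3798, -0.0853, 0.2718]
tool_rot: [0.0, 1.0, 0.001, 0.001]
contact_force: [0.1, -0.7, -0.7]
gripper_width: 0.993
grasp_force: 0.0
```

```bash
python3 - <<'E'
from h import *
f=carriers((.445,-.085)); cv2.imwrite("pics/c1.png",f["image"])
E
```

```text
foot [210. 107.] c 446.8 27.9 size 68.4 51.5 yaw -10.0
foot [317. 105.] c 448.2 -83.8 size 65.1 50.9 yaw -12.7
foot [109.  88.] c 466.1 140.7 size 73.0 51.4 yaw -11.6
pos [379.9 -85.6 271.8] shift [ 68.1  -1.9 232.9] turn [ 0.  -0.1 12.8]
```

View pics/c1.png

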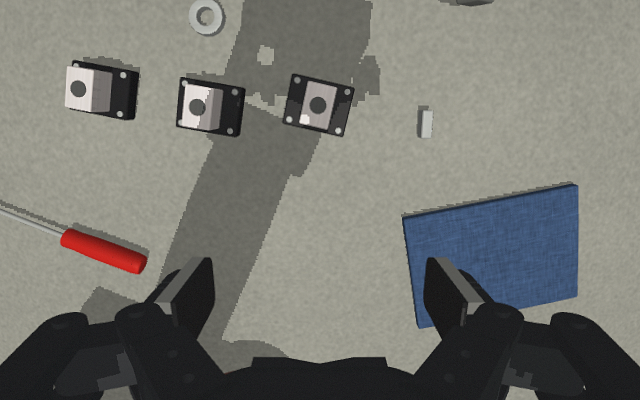

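The wrist view shows three carriers, the nearest centred at (317,105) and measuring 65×51 mm as it should. The ring, block and driver are clear of the path, so I'll grasp the first one.

Request:
servo_tool --moves '[[[34,-1,0,0,0,0,85],[34,-1,0,0,0,0,85],[0,0,30,0,0,6.4,75],[0,0,50,0,0,6.4,65],[0,0,50,0,0,0,65],[0,0,50,0,0,0,65],[0,0,35,0,0,0,65],[0,0,18,0,0,0,65],[0,0,0,0,0,0,65],[0,0,0,0,0,0,15],[0,0,0,0,0,0,15],[0,0,0,0,0,0,15]]]'

```text
time: 15.32
tool_pos: [0.449, -0.0838, 0.0404]
tool_rot: [0.001, 0.994, -0.111, 0.002]
contact_force: [0.5, -0.6, 2.8]
gripper_width: 0.317
grasp_force: 59.8
```

Request:
servo_tool --moves '[[[0,0,0,0,0,0,15],[0,0,-40,0,0,0,15],[0,0,-50,0,0,0,15],[0,0,-50,0,0,0,15],[0,0,-50,0,0,-6.4,15],[0,0,-10,0,0,-6.4,15],[0,0,0,0,0,0,15]]]'

```text
time: 16.2
tool_pos: [0.4475, -0.083, 0.2394]
tool_rot: [0.0, 1.0, -0.0, 0.001]
contact_force: [-0.3, 0.4, -2.1]
gripper_width: 0.317
grasp_force: 60.0
```

```bash
cat >> h.py <<'E'
def lane(y,z): # bed frame, mid-width
    c,s=np.cos(.2094),np.sin(.2094); return np.array([.649,-.220+y*c-z*s,.045+y*s+z*c])
LT=np.radians(12)
E
python3 - <<'E'
from h import *
go(lane(.385,.080),down(0,LT)); print(lane(.385,.08), manip.state()["gripper_width"])
E
```

```text
pos [447.5 -83.  239.4] shift [ 201.4 -223.    36.4] turn [12.  -0.1 -0. ]
[0.649      0.13996015 0.20328359] 0.31740807620000144
```

Request:
servo_tool --moves '[[[40,-45,0,0,0,0,15],[40,-45,0,0,0,0,15],[40,-45,0,0,0,0,15],[40,-44,0,0,0,0,15],[41,-44,0,0,0,0,15],[0,0,12,6,0,0,15],[0,0,12,6,0,0,15],[0,0,10,0,0,0,15],[0,0,0,0,0,0,15],[0,0,0,0,0,0,15]]]'

```text
time: 17.45
tool_pos: [0.6483, 0.1438, 0.2056]
tool_rot: [-0.104, 0.995, 0.001, 0.001]
contact_force: [-0.3, 0.1, -1.3]
gripper_width: 0.317
grasp_force: 60.5
```

```bash
python3 - <<'E'
from h import *
go(lane(.385,.0375),down(0,LT)); print(manip.state()["gripper_width"])
f=manip.grab_frame("wrist"); cv2.imwrite("pics/p1.png",f["image"])
# guide walls near the load point: bright columns? print mid-width from block top: dark foot mask extent
g=f["image"].max(2)
for r in range(0,200,25):
    d=np.where(g[r]>190)[0]; print(r,d.min() if len(d) else None,d.max() if len(d) else None,len(d))
E
```

```text
pos [648.3 143.8 205.6] shift [ 0.7  4.2 44. ] turn [ 0.1 -0.1  0.1]
0.31696890260545535
0 148 335 89
25 129 296 109
50 344 344 1
75 117 283 4
100 236 452 4
125 132 241 13
150 213 286 35
175 147 639 120
```

Request:
servo_tool --moves '[[[1,4,15,0,0,0,15],[0,0,15,0,0,0,15],[0,0,8,0,0,0,15],[0,0,4,0,0,0,15],[0,0,2,0,0,0,15],[0,0,0,0,0,0,15]]]'

```text
time: 18.25
tool_pos: [0.6499, 0.1486, 0.1623]
tool_rot: [-0.104, 0.995, 0.0, 0.001]
contact_force: [0.8, -0.5, -0.5]
gripper_width: 0.318
grasp_force: 60.6
```

```bash
python3 - <<'E'
from h import *
go(lane(.385,.0365),down(0,LT)); s=manip.state(); print(s["contact_force"])
E
```

```text
pos [649.9 148.6 162.3] shift [-0.9 -0.1  1.6] turn [ 0.  -0.1  0.1]
[ 0.7557836  -0.51422422 -0.49712562]
```

Request:
servo_tool --moves '[[[0,0,1,0,0,0,15],[0,0,0,0,0,0,60],[0,0,0,0,0,0,60],[0,0,0,0,0,0,60],[0,0,-20,0,0,0,70],[0,0,-40,0,0,0,70],[0,0,-50,0,0,0,70],[0,0,0,-6,0,0,85],[0,0,0,-6,0,0,85],[0,0,0,0,0,0,85]]]'

```text
time: 19.5
tool_pos: [0.6495, 0.1272, 0.27]
tool_rot: [-0.0, 1.0, 0.001, 0.002]
contact_force: [0.5, 0.6, -0.2]
gripper_width: 0.993
grasp_force: 0.0
```

```bash
python3 - <<'E'
from h import *
s=manip.state(); print(s["tool_pos"],s["contact_force"])
a=manip.grab_frame("side"); b=manip.grab_frame("top")
# where should a queued carrier's block top be: bed y=.039
for y in(.039,.2,.385): print(y,proj(b,lane(y,.0535)),proj(a,lane(y,.0535)))
im=b["image"]; g=im.max(2); print("top bright in lane:")
sub=(g[166:184,235:400]>150)
print([(i+235,int(n)) for i,n in enumerate(sub.sum(0)) if n>6])
cv2.imwrite("pics/l1.png",np.vstack([cv2.resize(im[150:200,230:410],(780,217),interpolation=cv2.INTER_CUBIC),cv2.resize(a["image"][140:260,170:350],(780,520))[:380]]))
go([.38,.03,.27],down(0))
E
```

```text
[0.64953553 0.12721615 0.2699692 ] [ 0.46956096  0.56815177 -0.15518485]
0.039 [[371.53167153 170.32660301]] [[309.39004713 159.42144638]]
0.2 [[320.8260064  168.00395245]] [[270.17313013 168.48839244]]
0.385 [[259.42752579 165.30172217]] [[213.21593914 181.68752691]]
top bright in lane:
[(336, 12), (337, 12), (338, 9), (339, 7), (340, 7), (341, 8), (342, 10), (343, 12)]
pos [649.3 126.  268.8] shift [-269.4   95.7   -1.8] turn [-0.  -0.1  0.1]
```

```bash
python3 - <<'E'
from h import *
print(manip.state()["time"])
for k in range(3):
    b=manip.grab_frame("top"); g=b["image"].max(2); sub=(g[160:184,235:400]>150)
    print([(i+235,int(n)) for i,n in enumerate(sub.sum(0)) if n>6])
w=b["image"][158:192,325:400]
cv2.imwrite("pics/l2.png",np.vstack([cv2.resize(w,(780,354),interpolation=cv2.INTER_CUBIC)]))
print(g[162:180,366:378])
E
```

```text
19.6
[(297, 7), (317, 7), (318, 7), (346, 9), (347, 16), (348, 17), (349, 14), (350, 13), (351, 12), (352, 13), (353, 13), (354, 16), (355, 8)]
[(292, 7), (317, 7), (318, 7), (359, 15), (360, 16), (361, 13), (362, 12), (363, 12), (364, 12), (365, 14), (366, 16), (367, 7)]
[(297, 7), (317, 7), (318, 7), (369, 15), (370, 15), (371, 10), (372, 8), (373, 7), (374, 8), (375, 10), (376, 10)]
[[152 150 147 142 131 112  81  50  32  34  35  34]
 [169 167 168 169 163 145 110  73  57  49  47  42]
 [154 151 160 171 171 161 142 123 114 109  97  75]
 [114 124 150 173 182 181 176 172 170 164 145 111]
 [ 92 114 148 180 192 193 192 193 193 188 168 131]
 [ 94 115 149 182 192 191 185 186 190 190 175 141]
 [ 98 117 148 179 186 174 159 156 169 180 170 137]
 [ 98 119 148 177 176 148 121 115 134 157 159 127]
 [100 118 149 174 167 129  94  88 107 139 151 122]
 [ 98 118 149 175 166 125  91  85 104 136 149 122]
 [ 99 118 147 176 173 145 116 107 124 151 156 121]
 [ 99 118 149 179 185 173 156 148 158 171 164 123]
 [100 117 147 181 193 191 184 181 183 186 168 127]
 [ 98 117 147 181 193 194 193 193 193 189 171 132]
 [ 98 115 141 168 179 181 181 182 181 177 161 127]
 [ 98 110 124 138 143 144 145 147 146 142 130 106]
 [ 90 100 104 108 109 110 113 114 109  99  95  90]
 [ 69  75  78  80  83  83  86  87  80  73  83  96]]
```

The carrier slid down freely and reached the pin. On to the next one.

Request:
servo_tool --moves '[[[-54,19,0,0,0,0,85],[-54,19,0,0,0,0,85],[-54,19,0,0,0,0,85],[-54,19,0,0,0,0,85],[-53,19,0,0,0,0,85],[0,0,0,0,0,0,85],[0,0,0,0,0,0,85]]]'

```text
time: 20.62
tool_pos: [0.3807, 0.0305, 0.2683]
tool_rot: [0.0, 1.0, -0.0, 0.001]
contact_force: [-0.4, -0.5, 0.2]
gripper_width: 0.991
grasp_force: 0.0
```

```bash
python3 - <<'E'
from h import *
carriers((.447,.028))
b=manip.grab_frame("top"); g=b["image"].max(2); sub=(g[160:184,340:400]>150)
print([(i+340,int(n)) for i,n in enumerate(sub.sum(0)) if n>6])
E
```

```text
foot [ 29. 122.] c 439.6 355.8 size 53.2 81.2 yaw 15.9
foot [319. 107.] c 447.1 30.2 size 65.2 51.1 yaw -10.0
foot [207.  88.] c 466.5 144.0 size 68.5 51.2 yaw -12.0
pos [381.   30.7 268.2] shift [ 65.7   0.5 229.3] turn [ 0.  -0.1 10.1]
[(369, 15), (370, 13), (371, 10), (372, 8), (373, 8), (374, 8), (375, 10), (376, 7)]
```

Request:
servo_tool --moves '[[[33,0,0,0,0,0,85],[33,0.5,0,0,0,0,85],[0,0,30,0,0,5,75],[0,0,50,0,0,5,65],[0,0,50,0,0,0,65],[0,0,50,0,0,0,65],[0,0,32,0,0,0,65],[0,0,18,0,0,0,65],[0,0,0,0,0,0,65],[0,0,0,0,0,0,15],[0,0,0,0,0,0,15],[0,0,0,0,0,0,15]]]'

```text
time: 22.22
tool_pos: [0.4479, 0.03, 0.0393]
tool_rot: [0.0, 0.996, -0.087, 0.002]
contact_force: [0.3, -1.1, 2.4]
gripper_width: 0.319
grasp_force: 59.8
```

Request:
servo_tool --moves '[[[0,0,0,0,0,0,15],[0,0,-40,0,0,0,15],[0,0,-50,0,0,0,15],[0,0,-50,0,0,0,15],[0,0,-50,0,0,-5,15],[0,0,-10,0,0,-5,15],[0,0,0,0,0,0,15]]]'

```text
time: 23.1
tool_pos: [0.4463, 0.0303, 0.2382]
tool_rot: [0.0, 1.0, -0.0, 0.001]
contact_force: [-0.3, -0.1, -3.7]
gripper_width: 0.315
grasp_force: 60.2
```

```bash
python3 - <<'E'
from h import *
go([.649,.14,.24],down(0))
E
```

```text
pos [446.3  30.3 238.2] shift [ 202.7 -109.7   -1.5] turn [ 0.  -0.1 -0. ]
```

Request:
servo_tool --moves '[[[40,-22,0,0,0,0,15],[40,-22,0,0,0,0,15],[40,-22,0,0,0,0,15],[40,-22,0,0,0,0,15],[43,-22,0,0,0,0,15],[0,0,12,6,0,0,15],[0,0,12,6,0,0,15],[0,0,10,0,0,0,15],[0,0,0,0,0,0,15],[0,0,0,0,0,0,15]]]'

```text
time: 24.35
tool_pos: [0.6492, 0.1444, 0.2046]
tool_rot: [-0.104, 0.995, 0.001, 0.001]
contact_force: [-0.6, -1.1, -2.0]
gripper_width: 0.318
grasp_force: 60.5
```

```bash
python3 - <<'E'
from h import *
go(lane(.385,.0365),down(0,LT)); print(manip.state()["gripper_width"])
E
```

```text
pos [649.2 144.4 204.6] shift [-0.3  4.5 43.9] turn [ 0.1 -0.1  0.1]
0.31753744720552574
```

Request:
servo_tool --moves '[[[0,4,15,0,0,0,15],[0,0,15,0,0,0,15],[0,0,8,0,0,0,15],[0,0,4,0,0,0,15],[0,0,2,0,0,0,15],[0,0,0,0,0,0,15],[0,0,0,0,0,0,15]]]'

```text
time: 25.22
tool_pos: [0.6498, 0.1489, 0.1611]
tool_rot: [-0.104, 0.995, 0.0, 0.001]
contact_force: [0.1, -0.2, -1.4]
gripper_width: 0.317
grasp_force: 60.6
```

Request:
servo_tool --moves '[[[0,0,0,0,0,0,60],[0,0,0,0,0,0,60],[0,0,0,0,0,0,60],[0,0,-20,0,0,0,70],[0,0,-40,0,0,0,70],[0,0,-50,0,0,0,70],[0,0,0,-6,0,0,85],[0,0,0,-6,0,0,85],[-54,0,0,0,0,0,85],[-54,0,0,0,0,0,85],[-54,0,0,0,0,0,85],[-54,0,0,0,0,0,85]]]'

```text
time: 26.72
tool_pos: [0.4319, 0.126, 0.2696]
tool_rot: [-0.0, 1.0, 0.0, 0.002]
contact_force: [0.6, 0.4, 1.0]
gripper_width: 0.995
grasp_force: 0.0
```

```bash
python3 - <<'E'
from h import *
carriers((.4665,.144))
b=manip.grab_frame("top"); g=b["image"].max(2); sub=(g[160:184,235:400]>150)
print([(i+235,int(n)) for i,n in enumerate(sub.sum(0)) if n>6])
go([.40,.144,.27],down(0))
E
```

```text
foot [110. 163.] c 441.3 356.3 size 50.9 73.7 yaw 15.8
foot [299. 138.] c 467.4 146.3 size 64.8 51.2 yaw -12.1
pos [426.4 126.2 268.1] shift [ 41.4 -20.  229.1] turn [ 0.   0.1 12.2]
[(348, 15), (349, 16), (350, 14), (351, 11), (352, 10), (353, 11), (354, 12), (355, 15), (356, 14), (369, 16), (370, 16), (371, 10), (372, 8), (373, 8), (374, 8), (375, 10), (376, 9)]
pos [429.6 126.2 268.7] shift [-29.5 -17.9  -1.4] turn [-0.  -0.1  0.1]
```

Request:
servo_tool --moves '[[[37,-20,0,0,0,0,85],[0,0,30,0,0,6,75],[0,0,50,0,0,6,65],[0,0,50,0,0,0,65],[0,0,40,0,0,0,65],[0,0,0,0,0,0,65],[0,0,0,0,0,0,65]]]'

```text
time: 27.7
tool_pos: [0.4724, 0.1461, 0.1004]
tool_rot: [-0.0, 0.995, -0.104, 0.002]
contact_force: [-0.8, -0.2, -0.2]
gripper_width: 0.764
grasp_force: 0.0
```

```bash
python3 - <<'E'
from h import *
go([.4674,.1463,.039],down(np.radians(-12.1)))
E
```

```text
pos [472.4 146.1 100.4] shift [-5.2  0.9 61.4] turn [-0.1 -0.3  0.1]
```

Request:
servo_tool --moves '[[[-5,1,40,0,0,0,65],[0,0,21,0,0,0,65],[0,0,0,0,0,0,65],[0,0,0,0,0,0,15],[0,0,0,0,0,0,15],[0,0,0,0,0,0,15],[0,0,0,0,0,0,15],[0,0,-50,0,0,0,15],[0,0,-50,0,0,0,15],[0,0,-50,0,0,-6,15],[0,0,-50,0,0,-6,15],[0,0,0,0,0,0,15]]]'

```text
time: 29.2
tool_pos: [0.4675, 0.1465, 0.2421]
tool_rot: [-0.0, 1.0, 0.0, 0.005]
contact_force: [0.0, -0.6, -3.7]
gripper_width: 0.316
grasp_force: 60.7
```

```bash
python3 - <<'E'
from h import *
go([.649,.14,.24],down(0)); print(manip.state()["gripper_width"])
E
```

```text
pos [467.5 146.5 242.1] shift [181.5   6.5   4. ] turn [-0.1 -0.6  0. ]
0.31580632960076516
```

Request:
servo_tool --moves '[[[45,1.5,0,0,0,0,15],[45,1.5,0,0,0,0,15],[45,1.5,0,0,0,0,15],[46,1.5,0,0,0,0,15],[0,0,12,6,0,0,15],[0,0,12,6,0,0,15],[0,0,10,0,0,0,15],[0,0,0,0,0,0,15],[0,0,0,0,0,0,15]]]'

```text
time: 30.32
tool_pos: [0.6461, 0.1442, 0.2036]
tool_rot: [-0.104, 0.995, 0.001, 0.001]
contact_force: [0.8, 0.2, -3.4]
gripper_width: 0.318
grasp_force: 60.5
```

```bash
python3 - <<'E'
from h import *
go(lane(.385,.0365),down(0,LT)); print(manip.state()["gripper_width"])
E
```

```text
pos [646.1 144.2 203.6] shift [ 2.8  4.2 42.9] turn [ 0.1 -0.1  0.1]
0.31780192870647644
```

Request:
servo_tool --moves '[[[3,4,15,0,0,0,15],[0,0,15,0,0,0,15],[0,0,8,0,0,0,15],[0,0,3,0,0,0,15],[0,0,2,0,0,0,15],[0,0,0,0,0,0,15],[0,0,0,0,0,0,15]]]'

```text
time: 31.2
tool_pos: [0.6496, 0.1485, 0.1611]
tool_rot: [-0.104, 0.995, 0.0, 0.001]
contact_force: [-0.5, 0.2, -1.5]
gripper_width: 0.319
grasp_force: 60.6
```

Request:
servo_tool --moves '[[[0,0,0,0,0,0,60],[0,0,0,0,0,0,60],[0,0,0,0,0,0,60],[0,0,-20,0,0,0,70],[0,0,-40,0,0,0,70],[0,0,-50,0,0,0,70],[0,0,0,-6,0,0,85],[0,0,0,-6,0,0,85],[-54,-45,0,0,0,0,85],[-54,-45,0,0,0,0,85],[-54,-45,0,0,0,0,85],[-54,-45,0,0,0,0,85]]]'

```text
time: 32.7
tool_pos: [0.4557, 0.2867, 0.2698]
tool_rot: [-0.001, 1.0, -0.0, 0.002]
contact_force: [-0.3, 0.7, 0.9]
gripper_width: 0.995
grasp_force: 0.0
```

Request:
servo_tool --moves '[[[-40,-20,0,0,0,0,85],[0,0,0,0,0,0,85],[0,0,0,0,0,0,85],[0,0,0,0,0,0,85]]]'

```text
time: 33.2
tool_pos: [0.4181, 0.305, 0.2682]
tool_rot: [0.0, 1.0, -0.0, 0.001]
contact_force: [-0.3, -0.2, -0.5]
gripper_width: 1.001
grasp_force: 0.0
```

```bash
python3 - <<'E'
from h import *
f=carriers((.44,.345)); cv2.imwrite("pics/c4.png",f["image"])
b=manip.grab_frame("top"); g=b["image"].max(2); sub=(g[160:184,235:400]>150)
print([(i+235,int(n)) for i,n in enumerate(sub.sum(0)) if n>6])
cv2.imwrite("pics/top9.png",b["image"])
E
```

```text
foot [264. 148.] c 440.4 361.0 size 51.1 66.2 yaw 16.2
pos [418.  304.9 268. ] shift [ 22.  -56.2 229. ] turn [  0.   -0.1 -16.2]
[(327, 15), (328, 16), (329, 14), (330, 13), (331, 13), (332, 13), (333, 15), (334, 17), (335, 16), (348, 15), (349, 16), (350, 13), (351, 12), (352, 11), (353, 11), (354, 13), (355, 16), (356, 15), (369, 16), (370, 16), (371, 9), (372, 8), (373, 7), (374, 8), (375, 10), (376, 9)]
```

Request:
servo_tool --moves '[[[22,-56,0,0,0,0,85],[0,0,30,0,0,-8,75],[0,0,50,0,0,-8,65],[0,0,50,0,0,0,65],[0,0,40,0,0,0,65],[0,0,0,0,0,0,65],[0,0,0,0,0,0,65]]]'

```text
time: 34.17
tool_pos: [0.4405, 0.3619, 0.0994]
tool_rot: [-0.0, 0.99, 0.139, 0.002]
contact_force: [-0.5, 0.3, 0.8]
gripper_width: 0.761
grasp_force: 0.0
```

```bash
python3 - <<'E'
from h import *
go([.4404,.361,.039],down(np.radians(16.2)))
E
```

```text
pos [440.5 361.9  99.4] shift [-0.5  0.8 60.4] turn [ 0.  -0.2 -0.2]
```

Request:
servo_tool --moves '[[[0,1,40,0,0,0,65],[0,0,20,0,0,0,65],[0,0,0,0,0,0,65],[0,0,0,0,0,0,15],[0,0,0,0,0,0,15],[0,0,0,0,0,0,15],[0,0,0,0,0,0,15],[0,0,-50,0,0,0,15],[0,0,-50,0,0,0,15],[0,0,-50,0,0,8,15],[0,0,-50,0,0,8,15],[0,0,0,0,0,0,15]]]'

```text
time: 35.67
tool_pos: [0.4412, 0.3619, 0.243]
tool_rot: [-0.002, 1.0, 0.001, 0.005]
contact_force: [0.1, -0.6, -2.6]
gripper_width: 0.318
grasp_force: 60.4
```

```bash
python3 - <<'E'
from h import *
go([.649,.14,.24],down(0)); print(manip.state()["gripper_width"])
E
```

```text
pos [441.2 361.9 243. ] shift [207.5 222.1   3.9] turn [-0.3 -0.5  0.1]
0.3181222732196423
```

Request:
servo_tool --moves '[[[42,45,0,0,0,0,15],[42,45,0,0,0,0,15],[42,44,0,0,0,0,15],[41,44,0,0,0,0,15],[41,44,0,0,0,0,15],[0,0,12,6,0,0,15],[0,0,12,6,0,0,15],[0,0,10,0,0,0,15],[0,0,0,0,0,0,15],[0,0,0,0,0,0,15]]]'

```text
time: 36.92
tool_pos: [0.6473, 0.143, 0.2044]
tool_rot: [-0.104, 0.995, 0.001, 0.001]
contact_force: [0.1, 0.7, -1.8]
gripper_width: 0.316
grasp_force: 60.5
```

```bash
python3 - <<'E'
from h import *
go(lane(.385,.0365),down(0,LT)); print(manip.state()["gripper_width"])
E
```

```text
pos [647.3 143.  204.4] shift [ 1.7  3.2 44. ] turn [ 0.1 -0.   0.1]
0.31647940191089774
```

Request:
servo_tool --moves '[[[2,3,15,0,0,0,15],[0,0,15,0,0,0,15],[0,0,8,0,0,0,15],[0,0,4,0,0,0,15],[0,0,2,0,0,0,15],[0,0,0,0,0,0,15],[0,0,0,0,0,0,15]]]'

```text
time: 37.8
tool_pos: [0.6499, 0.1482, 0.1613]
tool_rot: [-0.104, 0.995, 0.0, 0.001]
contact_force: [0.6, -0.6, -0.9]
gripper_width: 0.316
grasp_force: 60.7
```

Request:
servo_tool --moves '[[[0,0,0,0,0,0,60],[0,0,0,0,0,0,60],[0,0,0,0,0,0,60],[0,0,-20,0,0,0,70],[0,0,-40,0,0,0,70],[0,0,-50,0,0,0,70],[0,0,0,-6,0,0,50],[0,0,0,-6,0,0,0],[-54,-45,0,0,0,0,0],[-54,-45,0,0,0,0,0],[0,-45,0,0,0,0,0],[0,-45,0,0,0,0,0]]]'

```text
time: 39.3
tool_pos: [0.5528, 0.2967, 0.2703]
tool_rot: [-0.0, 1.0, 0.0, 0.002]
contact_force: [-0.3, -0.3, 0.0]
gripper_width: 0.006
grasp_force: 0.0
```

Request:
servo_tool --moves '[[[-40,-20,0,0,0,0,0],[0,0,0,0,0,0,0],[0,0,0,0,0,0,0],[0,0,0,0,0,0,0]]]'

```text
time: 39.8
tool_pos: [0.5141, 0.3147, 0.2688]
tool_rot: [0.0, 1.0, -0.0, 0.001]
contact_force: [-0.3, 0.6, 0.2]
gripper_width: -0.004
grasp_force: 0.0
```

```bash
python3 - <<'E'
from h import *
b=manip.grab_frame("top"); g=b["image"].max(2); sub=(g[160:184,235:400]>150)
print([(i+235,int(n)) for i,n in enumerate(sub.sum(0)) if n>6])
w=manip.grab_frame("wrist"); gw=w["image"].max(2)
print(manip.state()["tool_pos"])
# ball: dark round blob at height .092; base grey
m=(gw<60).astype(np.uint8); m[260:]=0
for c in cv2.findContours(m,cv2.RETR_EXTERNAL,cv2.CHAIN_APPROX_NONE)[0]:
    if cv2.contourArea(c)>150:
        (u,v),r=cv2.minEnclosingCircle(c); print("dark",round(u),round(v),round(r,1),cv2.contourArea(c),onplane(w,[(u,v)],.092).round(4))
print(proj(w,[[.61,.351,.02]]))
cv2.imwrite("pics/fin.png",np.hstack([cv2.resize(w["image"][:260],(480,195)),cv2.resize(b["image"][150:280,180:393],(320,195))]))
T=cv2.resize(b["image"][90:400,60:570],(800,486),interpolation=cv2.INTER_CUBIC)
W=w["image"][0:260,:]
cv2.imwrite("pics/fin.png",np.vstack([cv2.resize(W,(800,325))[:, :],cv2.resize(T,(440,270))[:, :].repeat(1,0) if 0 else cv2.copyMakeBorder(cv2.resize(T,(440,270)),0,0,0,360,cv2.BORDER_CONSTANT)]))
E
```

```text
[(306, 17), (307, 17), (308, 14), (309, 13), (310, 13), (311, 14), (312, 16), (313, 17), (314, 17), (327, 17), (328, 17), (329, 15), (330, 13), (331, 13), (332, 13), (333, 15), (334, 18), (335, 17), (348, 16), (349, 17), (350, 15), (351, 12), (352, 11), (353, 11), (354, 14), (355, 16), (356, 15), (369, 16), (370, 16), (371, 13), (372, 8), (373, 9), (374, 9), (375, 12), (376, 11)]
[0.51395088 0.31468182 0.26831833]
dark 280 122 15.3 677.5 [[0.5682 0.3475 0.092 ]]
dark 275 75 15.3 197.0 [[0.6063 0.3507 0.092 ]]
dark 598 24 47.3 282.5 [[0.6526 0.0814 0.092 ]]
dark 467 32 34.7 454.0 [[0.6408 0.1955 0.092 ]]
[[283.0537575   77.57074372]]
```

View pics/fin.png

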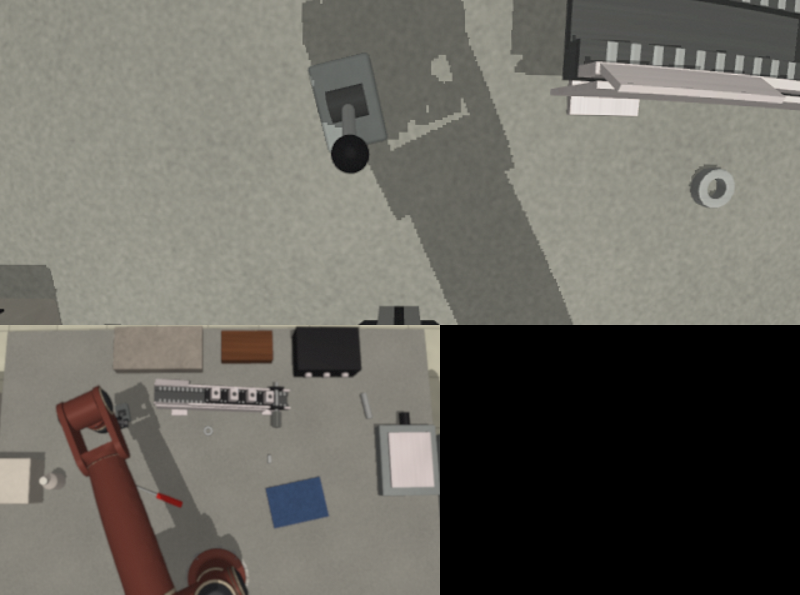

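All four carriers are queued: top-view block centres are at columns 372, 352, 331 and 310, one carrier pitch apart. No fifth carrier is on the table. The switch ball is at about (0.568,0.3475), the base is yawed about 11.5° and the pivot is near (0.605,0.355). Next I'll work out the push.

```bash
python3 - <<'E'
from h import *
w=manip.grab_frame("wrist")
P=onplane(w,np.array([(310,68),(370,53),(387,137)])/1.25,.025); print(P.round(4),np.linalg.norm(P[1]-P[0]),np.linalg.norm(P[2]-P[1]))
d=P[1]-P[2]; print("yaw",np.degrees(np.arctan2(d[1],d[0])),"centre",(P[0]+P[2])/2)
y=np.radians(11.5); go([.605-.082*np.cos(y),.355-.082*np.sin(y),.094],down(y))
E
```

```text
[[0.6317 0.3846 0.025 ]
 [0.6425 0.3372 0.025 ]
 [0.5782 0.3243 0.025 ]] 0.048623624852145116 0.06559264547408594
yaw 11.326877181364424 centre [0.6049414  0.35445205 0.025     ]
pos [513.9 314.7 268.2] shift [ 10.6 -24.  174.2] turn [  0.   -0.1 -11.5]
```

Request:
servo_tool --moves '[[[10.6,-24,0,0,0,0,0],[0,0,20,0,0,-5.8,0],[0,0,50,0,0,-5.7,0],[0,0,50,0,0,0,0],[0,0,40,0,0,0,0],[0,0,14,0,0,0,0],[0,0,0,0,0,0,0],[0,0,0,0,0,0,0]]]'

```text
time: 40.95
tool_pos: [0.5256, 0.3399, 0.0966]
tool_rot: [-0.0, 0.995, 0.1, 0.002]
contact_force: [-0.6, -0.5, -0.0]
gripper_width: 0.003
grasp_force: 0.0
```

Request:
servo_tool --moves '[[[15,0,0,0,0,0,0],[12,0,0,0,0,0,0],[12,0,0,0,0,0,0],[12,0,0,0,0,0,0],[12,0,0,0,0,0,0],[12,0,0,0,0,0,0],[10,0,0,0,0,0,0],[8,0,0,0,0,0,0],[0,0,0,0,0,0,0],[0,0,0,0,0,0,0]]]'

```text
time: 42.2
tool_pos: [0.6152, 0.358, 0.0943]
tool_rot: [0.0, 0.995, 0.101, 0.001]
contact_force: [0.7, 0.3, -0.4]
gripper_width: 0.004
grasp_force: 0.0
```

```bash
python3 - <<'E'
from h import *
y=np.radians(11.5); u=np.array([np.cos(y),np.sin(y)]); s=manip.state()
print("along",(np.array(s["tool_pos"])[:2]-[.605,.355])@u, s["contact_force"])
w=manip.grab_frame("wrist"); gw=w["image"].max(2); m=(gw<60).astype(np.uint8)
for c in cv2.findContours(m,cv2.RETR_EXTERNAL,cv2.CHAIN_APPROX_NONE)[0]:
    if cv2.contourArea(c)>300:
        (a,b),r=cv2.minEnclosingCircle(c); print(round(a),round(b),round(r,1),cv2.contourArea(c))
print("ball on",proj(w,[[.642,.3625,.092]]))
E
```

```text
along 0.010613381522166442 [ 0.72342538  0.30164691 -0.4376841 ]
319 398 305.0 49324.5
ball on [[322.34228871 212.88709998]]
```

Request:
servo_tool --moves '[[[3,0,0,0,0,0,0],[2,0,0,0,0,0,0],[0,0,0,0,0,0,0],[-40,0,0,0,0,0,0],[-40,0,0,0,0,0,0],[0,0,-50,0,0,0,0],[0,0,-60,0,0,0,0],[0,0,-60,0,0,0,0],[0,0,0,0,0,0,0],[0,0,0,0,0,0,0]]]'

```text
time: 43.5
tool_pos: [0.5415, 0.343, 0.2641]
tool_rot: [0.0, 0.995, 0.101, 0.001]
contact_force: [-0.4, -0.3, -1.4]
gripper_width: 0.004
grasp_force: 0.0
```

```bash
python3 - <<'E'
from h import *
y=np.radians(11.4); u=np.array([np.cos(y),np.sin(y)])
w=manip.grab_frame("wrist"); gw=w["image"].max(2); m=(gw<45).astype(np.uint8); m[260:]=0
for c in cv2.findContours(m,cv2.RETR_EXTERNAL,cv2.CHAIN_APPROX_NONE)[0]:
    if cv2.contourArea(c)>200:
        (a,b),r=cv2.minEnclosingCircle(c); p=onplane(w,[(a,b)],.092)[0]; print(round(a),round(b),round(r,1),cv2.contourArea(c),p.round(4),"along",(p[:2]-[.605,.3545])@u)
b=manip.grab_frame("top"); g=b["image"].max(2); sub=(g[160:184,235:400]>150)
print([i+235 for i,n in enumerate(sub.sum(0)) if n>6])
print(g[154:162,377:383])
E
```

```text
318 60 16.6 781.0 [0.6427 0.3646 0.092 ] along 0.03893684909259658
[292, 293, 306, 307, 308, 309, 310, 311, 312, 313, 314, 327, 328, 329, 330, 331, 332, 333, 334, 335, 348, 349, 350, 351, 352, 353, 354, 355, 356, 369, 370, 371, 372, 373, 374, 375, 376]
[[127 128 130 132 133 134]
 [112 116 126 134 137 134]
 [100 109 126 137 139 135]
 [ 96 106 124 138 139 134]
 [ 94 105 122 137 139 131]
 [ 85  94 113 125 125 121]
 [ 64  70  84  92  95  90]
 [ 42  45  51  57  59  55]]
```

```bash
python3 -c "
from plant import manip
print(manip.job_done())"
```

```text
the job is handed in; nothing more can be done
None
```

I handed the job in with the pin through both eyelets (nose measured about 18 mm beyond the far block), all four carriers on the table queued against it, and the ready switch fully over; the hand-in call gave no verdict.

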